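# Shut down the print-annealing plate and line up the prints

### The job

The prints on the warm plate are finished: first turn the heat dial anticlockwise all the way to off, before lifting any print. Then swing the toggle clamp fully back to free the wheel, and stand all the prints (the wheel and whatever others are there) upright on the wooden shelf in one straight unbroken row along the dark line, side by side with gaps of no more than 2 cm. Finish by swinging the empty clamp arm down again; leave the glue jar and the other things on the bench where they are.

Things in the scene. Friction and masses are not known exactly. Their poses are not given: they have to be found in the camera images.
- dial (a joint): heat dial of the plate's controller, rad: 0 = off, the anticlockwise end stop (seen from above); grows clockwise to 4.7 at full heat. Starts between 2 and 4.2. Light friction (0.03 N m), stays where it is left.
- dial_grip (a point): point on the dial's upright axis at grip height, 87 mm above the table. The grip is an upright bar 42 mm long, 14 mm thick, top 7 mm above this point, over a disc 44 mm in diameter whose top is 23 mm below this point. The point turns with the dial: x along the bar; a white mark on the bar's -x end points to the black tick at the controller's front edge when off.
- controller: fixed white box 90 (x) x 100 (y) x 50 mm high with the dial upright in the middle of its top; origin at the centre of its underside, front (-x) with a black display towards the robot.
- plate: fixed flat dark steel warm plate 220 (x) x 375 (y) x 12 mm thick lying on the table, the prints stand on it; origin on its underside (x = 0 midway, its ends at y = -0.175 and 0.200), its -x side towards the robot. The toggle clamp stands at its -y end: two upright steel cheeks at y = -0.142 (26 mm long in y, 33 mm over all in x), top 72 mm above the table.
- clamp (a joint): toggle clamp arm, rad: 0 = down, lying level over the wheel print (end stop); grows as its free end is swung up and over towards the plate's -y end; 1.57 = upright; 2.0 = fully open, leaning back on its stop. It turns freely about the plate's x axis: short of upright it falls shut, past upright it falls open and stays.
- clamp_hinge (a point): point on the clamp's hinge axis (which runs along the plate's x), 62 mm above the table; axes as the plate's.
- clamp_grip (a point): centre of the rubber roller at the clamp arm's free end, 120 mm from the hinge: 18 mm in diameter, 30 mm long along the plate's x axis; it moves with the arm. The arm between is a steel bar 12 mm wide. Pinched by its ends (fingers closing along the plate's x) it can swing between the fingers.
- nest (a point): fixed point on the plate's top under the clamp's rubber pad, where the wheel print stands at the start; axes as the plate's.
- shelf: fixed low wooden riser shelf, board 150 (x) x 400 (y) mm, its top 60 mm above the table, a dark line along the middle of its length (its y axis, x = 0); origin at the centre of its underside on the table, -x side towards the robot. A jar of glue stands near its +y end.
- wheel: white printed wheel with a sunken face, 56 mm in diameter, 32 mm high; always there, held under the clamp at the start (pad 1 mm above it); origin at the centre of its underside, z up when upright
- gear: white printed spur gear, 48 mm in diameter over the teeth, 40 mm high; on the plate, may be absent; origin at the centre of its underside, z up when upright
- pot: white printed pot (dark soil face inside the rim), 46 mm in diameter, 48 mm high; on the plate, may be absent; origin at the centre of its underside, z up when upright
- jar: white printed jar, 42 mm in diameter up to 36 mm, then a neck 30 mm in diameter, 44 mm high in all; on the plate, may be absent; origin at the centre of its underside, z up when upright
- pillar: white printed pillar, a foot 50 mm in diameter and 10 mm high, above it a column 34 mm in diameter, 48 mm high in all; on the plate, may be absent; origin at the centre of its underside, z up when upright
- glue: bystander: glass jar of glue with a screw cap, 40 mm in diameter, 60 mm high, upright near the +y end of the shelf; origin under its centre
- scraper: bystander: print scraper about 200 mm long lying on the table left of the controller
- tape: bystander: roll of tape, 70 mm in diameter, 20 mm high, on the table in front of the plate; origin under its centre
- driver: bystander: screwdriver about 180 mm long lying on the table, right front
- mug: bystander: white mug, 76 mm in diameter, 75 mm high, with a handle, behind the plate; origin under its centre
- calbox: bystander: flat black calliper case 60 x 160 x 25 mm on the table, behind the gap between plate and shelf; origin under its centre
Mind the look-alikes: they are no part of the job. What is shaped like the pot but blue or red is not meant. What is shaped like the wheel but yellow is not meant.

How it is judged (in metres and radians):
On the way, in this order (a step that is already met when the one before it is completed fails the run):
1. the heat dial is turned anticlockwise to its off stop (value of joint dial below 0.07 rad), for 0.2 s.
2. the clamp arm is swung up and over, fully back (value of joint clamp above 1.75 rad), for 0.2 s.
3. the wheel is taken out from under the clamp (horizontal distance between wheel and nest above 0.08 m), for 0.2 s.
At the end, for the whole second after the job is handed in: Dial within 0.07 rad of off, clamp within 0.1 rad of down; every print present stands at rest on the shelf, upright within 0.12 rad, axis within 16 mm of the dark line, in one unbroken row with gaps up to 22 mm; glue, tape, mug and case not tipped (value of joint dial below 0.07 rad and value of joint clamp below 0.1 rad and x of wheel in the frame of shelf between -0.016 and 0.016 m and y of wheel in the frame of shelf between -0.195 and 0.195 m and z of wheel in the frame of shelf between 0.055 and 0.068 m and angle between each of wheel, gear, pot, jar, pillar's own z axis and vertical below 0.12 rad and linear speed of each of wheel, gear, pot, jar, pillar below 0.02 m/s and x of gear in the frame of shelf between -0.016 and 0.016 m and y of gear in the frame of shelf between -0.195 and 0.195 m and z of gear in the frame of shelf between 0.055 and 0.068 m and x of pot in the frame of shelf between -0.016 and 0.016 m and y of pot in the frame of shelf between -0.195 and 0.195 m and z of pot in the frame of shelf between 0.055 and 0.068 m and x of jar in the frame of shelf between -0.016 and 0.016 m and y of jar in the frame of shelf between -0.195 and 0.195 m and z of jar in the frame of shelf between 0.055 and 0.068 m and x of pillar in the frame of shelf between -0.016 and 0.016 m and y of pillar in the frame of shelf between -0.195 and 0.195 m and z of pillar in the frame of shelf between 0.055 and 0.068 m and (horizontal distance between wheel and gear below 0.074 m or horizontal distance between wheel and pot below 0.073 m or horizontal distance between wheel and jar below 0.071 m or horizontal distance between wheel and pillar below 0.075 m) and (horizontal distance between wheel and pot below 0.073 m or horizontal distance between gear and pot below 0.069 m or horizontal distance between wheel and jar below 0.071 m or horizontal distance between gear and jar below 0.067 m or horizontal distance between wheel and pillar below 0.075 m or horizontal distance between gear and pillar below 0.071 m) and (horizontal distance between wheel and gear below 0.074 m or horizontal distance between pot and gear below 0.069 m or horizontal distance between wheel and jar below 0.071 m or horizontal distance between pot and jar below 0.066 m or horizontal distance between wheel and pillar below 0.075 m or horizontal distance between pot and pillar below 0.07 m) and (horizontal distance between wheel and gear below 0.074 m or horizontal distance between jar and gear below 0.067 m or horizontal distance between wheel and pot below 0.073 m or horizontal distance between jar and pot below 0.066 m or horizontal distance between wheel and pillar below 0.075 m or horizontal distance between jar and pillar below 0.068 m) and (horizontal distance between wheel and gear below 0.074 m or horizontal distance between pillar and gear below 0.071 m or horizontal distance between wheel and pot below 0.073 m or horizontal distance between pillar and pot below 0.07 m or horizontal distance between wheel and jar below 0.071 m or horizontal distance between pillar and jar below 0.068 m) and (horizontal distance between gear and wheel below 0.074 m or horizontal distance between gear and pot below 0.069 m or horizontal distance between gear and jar below 0.067 m or horizontal distance between gear and pillar below 0.071 m) and (horizontal distance between gear and wheel below 0.074 m or horizontal distance between pot and wheel below 0.073 m or horizontal distance between gear and jar below 0.067 m or horizontal distance between pot and jar below 0.066 m or horizontal distance between gear and pillar below 0.071 m or horizontal distance between pot and pillar below 0.07 m) and (horizontal distance between gear and wheel below 0.074 m or horizontal distance between jar and wheel below 0.071 m or horizontal distance between gear and pot below 0.069 m or horizontal distance between jar and pot below 0.066 m or horizontal distance between gear and pillar below 0.071 m or horizontal distance between jar and pillar below 0.068 m) and (horizontal distance between gear and wheel below 0.074 m or horizontal distance between pillar and wheel below 0.075 m or horizontal distance between gear and pot below 0.069 m or horizontal distance between pillar and pot below 0.07 m or horizontal distance between gear and jar below 0.067 m or horizontal distance between pillar and jar below 0.068 m) and (horizontal distance between pot and wheel below 0.073 m or horizontal distance between pot and gear below 0.069 m or horizontal distance between pot and jar below 0.066 m or horizontal distance between pot and pillar below 0.07 m) and (horizontal distance between pot and wheel below 0.073 m or horizontal distance between jar and wheel below 0.071 m or horizontal distance between pot and gear below 0.069 m or horizontal distance between jar and gear below 0.067 m or horizontal distance between pot and pillar below 0.07 m or horizontal distance between jar and pillar below 0.068 m) and (horizontal distance between pot and wheel below 0.073 m or horizontal distance between pillar and wheel below 0.075 m or horizontal distance between pot and gear below 0.069 m or horizontal distance between pillar and gear below 0.071 m or horizontal distance between pot and jar below 0.066 m or horizontal distance between pillar and jar below 0.068 m) and (horizontal distance between jar and wheel below 0.071 m or horizontal distance between jar and gear below 0.067 m or horizontal distance between jar and pot below 0.066 m or horizontal distance between jar and pillar below 0.068 m) and (horizontal distance between jar and wheel below 0.071 m or horizontal distance between pillar and wheel below 0.075 m or horizontal distance between jar and gear below 0.067 m or horizontal distance between pillar and gear below 0.071 m or horizontal distance between jar and pot below 0.066 m or horizontal distance between pillar and pot below 0.07 m) and (horizontal distance between pillar and wheel below 0.075 m or horizontal distance between pillar and gear below 0.071 m or horizontal distance between pillar and pot below 0.07 m or horizontal distance between pillar and jar below 0.068 m) and angle between each of glue, tape, mug, calbox's own z axis and vertical below 0.3 rad); the robot touches nothing.
It fails at once if a print is lifted off the plate while the heat is still on (value of joint dial above 0.15 rad and height (world z) of any of wheel, gear, pot, jar, pillar above 0.075 m).
It fails at once if a bystander is shoved more than 5 cm from its place (distance of any of glue, scraper, tape, driver, mug, calbox from where it was at the start of the episode above 0.05 m).
Of gear, pot, jar, pillar only 2 to 4 are there at a start; the rules pass over those that are not, and their reading is None.
At some moment in a run one of gear, pot, jar, pillar may be knocked a few centimetres aside while the robot is not near it.
It also fails if it takes over 210 s, if anything falls off the work surface, if the arm or the gripper's body presses on something with over 40 N, if the wrist force passes 120 N, or if a joint passes its speed limit or range.

### The arm

A 6-joint arm with a two-finger parallel gripper is mounted at the origin on the work surface. World frame = base frame: x ahead of the robot, y to its left, z up, the work surface at z = 0. Lengths are in mm, angles in rad, forces in N, time in s.
With the tool pointing down it reaches from about 300 to 775 mm from the base axis. Payload 14.6 kg.
Tool frame: the origin (TCP) lies on the centre line of the jaws, within the pads' length; the fingertips stand 19 mm ahead of it and the grasp point (between the pads) is the TCP (bot.tip_reach is the distance from the TCP to the fingertips, in mm); z points along the fingers, y is the line along which they close (so a half turn about z gives the same grasp; the last joint's range is limited). The gripper opens to 85 mm and grips with 20 to 120 N. Pads are 22 mm wide; open, the fingers measure 114 mm over their backs; the gripper's body (76 mm by 85 mm) begins 54 mm behind the grasp point. The pads swing forward as they close: fully open they stand 13 mm farther back than shut.
Start: joints at [1.106, 0.3, 1.521, -0, 1.321, -0.067], TCP at [213.062, 507.045, 250.281] pointing down, gripper open.
Joint ranges: [-3.03, 3.03], [-0.79, 2.21], [0.23, 2.52], [-1.04, 4.18], [0, 3.07], [-2.55, 2.55]. Speed limits (rad/s): [2.22, 2.22, 2.57, 3.14, 3.14, 3.14].

### API

Orientations are given as a unit quaternion [w, x, y, z].
In Python, from rig import bot gives the robot as it stands. Calls block until the motion is done:
- bot.move_to(position, orientation): joint-space move of the TCP to a pose.
- bot.servo_line(position, attitude=None, speed=150, until_force=None): straight line of the TCP; attitude=None keeps the orientation; speed is the mean speed in mm/s. With until_force (N) it stops when the force on the tool has changed by that much, and returns True; else False.
- bot.move_joints(angles): joint-space move.
- bot.move_gripper(opening, grip_force=None): finger opening in mm; grip_force is the grip in N (None keeps the last); returns when the fingers have stopped.
- bot.dwell(seconds).
- bot.ik(position, orientation): joint angles nearest the present ones, or None.
- bot.read_state(): the state.
- bot.read_camera(name): name is "side" or "top"; returns a dict with "image" (384x512x3 uint8, blue, green, red), "depth" (384x512 float32, mm along the optical axis (not along the pixel's ray), 0 where there is no reading), "fovy" (degrees; the focal length in pixels is half the picture's height over the tangent of half this angle, whatever the lens; pixels are square), "cx", "cy" (the principal point, pixels), "eye" and "attitude" of the camera in the world. Camera axes: x right, y down, z forward; pixel columns grow to the right and rows downward; lengths in mm; the calibration is good to about 2 mm. A picture is of the moment at which its call begins.
A pose or a line that the arm cannot do raises bot.MotionError and nothing moves.
- bot.finish_job(): hands the job in; it is judged then, once.
The state is a dict: "clock": time; "joint_positions": joint angles; "qvel": joint speeds; "effort": joint torques, N m; "ee_pos": TCP position; "tool_rot": TCP orientation; "ft_force": force on the tool from outside, world axes, zero at the start; "moment": the same for the moment, N m; "grip_width": finger opening in mm; "grip_force": force on a finger pad.
Only numpy, scipy, OpenCV 4.12 (cv2) and the standard library are available. Lean on these libraries where they do the work, as an engineer would, in place of code of your own. Each camera call takes 0.05 s, during which the arm holds its last target. There are 200 camera calls.

## Working session

There is one attempt and no reset: what is moved stays moved. The work goes in short steps, each a Python script; the robot and the scene stay as the last script left them, time stands still between calls to the robot, and variables do not carry over. Pictures are saved under pics/ and viewed, at most 14 in all, crops included, and the job is handed in when it is done.

```bash
ls; mkdir -p pics
python3 - <<'E'
from rig import bot
import cv2,numpy as np
for n in ("top","side"):
    c=bot.read_camera(n); cv2.imwrite(f"pics/{n}0.png",cv2.resize(c["image"],(800,600),interpolation=cv2.INTER_CUBIC))
    np.savez(f"pics/{n}0.npz",**c)
    print(n,c["fovy"],c["cx"],c["cy"],c["eye"],c["attitude"],(c["depth"]>0).mean())
s=bot.read_state();print(s)
E
```

```text
pics
top 49.73578047269085 251.96057838818254 188.1088299522108 [ 298.56372069  -41.80357778 1335.06681404] [ 0.07047965 -0.69975261  0.70802264 -0.06389711] 0.99609375
side 49.149116815852366 255.67422107512195 192.5341456115819 [ -49.52394997 -928.2814743   859.60313382] [-0.42657218  0.85348996 -0.27255387  0.12371521] 0.983551025390625
{'clock': 0.1, 'joint_positions': array([ 1.10636648e+00,  3.00424204e-01,  1.52153824e+00, -3.35360968e-05,
        1.32072652e+00, -6.66472826e-02]), 'qvel': array([-4.43057169e-04, -9.20080984e-04, -2.44418095e-03,  3.10213406e-03,
       -7.68586233e-04, -4.55551106e-05]), 'effort': array([ 4.56847392e-04, -5.44379354e+01, -3.62368369e+01, -1.45331669e-04,
        3.12111122e-03, -1.94339844e-05]), 'ee_pos': array([212.99857779, 506.86127205, 249.7651589 ]), 'tool_rot': array([-1.28176984e-04,  1.97578486e-01,  9.80286918e-01, -5.33206141e-04]), 'ft_force': array([-1.22185221, -0.24272402, -0.67972621]), 'moment': array([-0.0104416,  0.0199398, -0.0440875]), 'grip_force': 0.0, 'grip_width': 85.06208297349804}
```

View pics/top0.png

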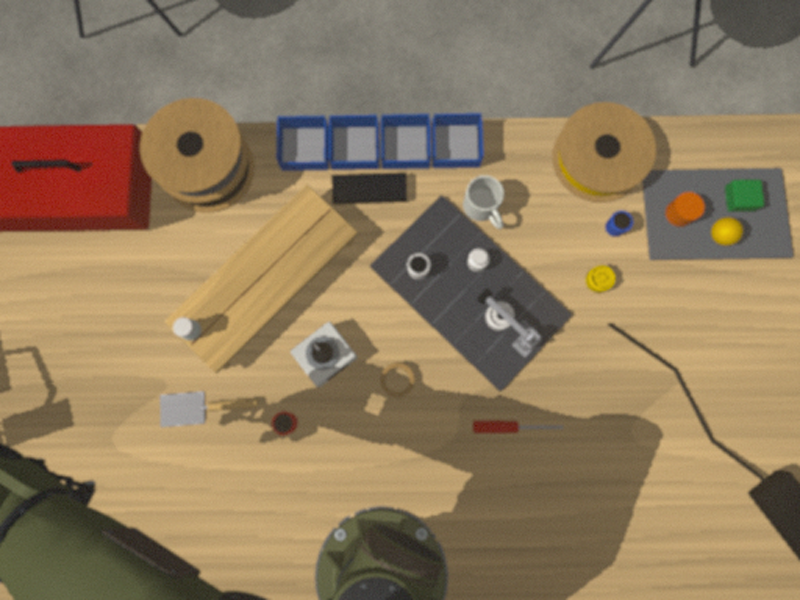

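View pics/side0.png

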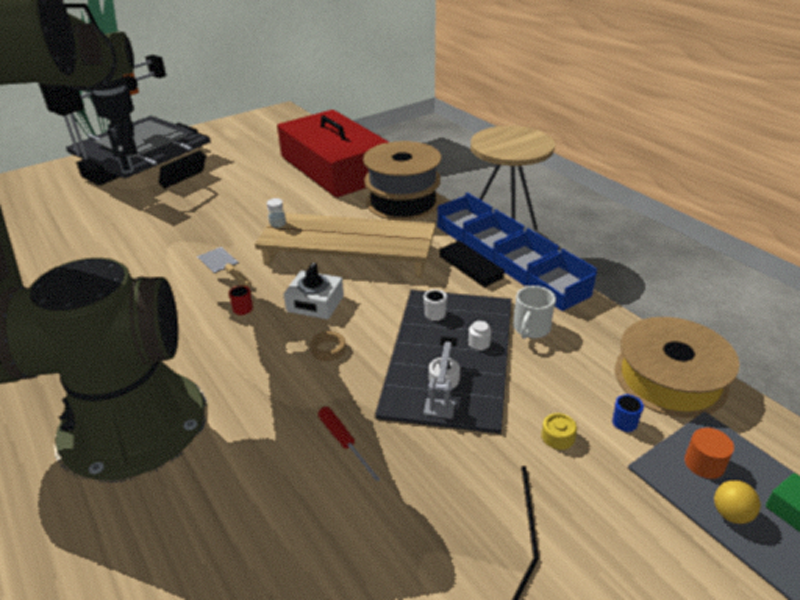

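The top view shows the plate (centre about 472,293) with the pot (418,265), jar (478,260) and wheel (500,315) under the clamp (cheeks 525,342). The shelf is at (262,280), the glue at (185,328) and the controller at (323,353). The side view agrees: only three prints are present. Next I'll measure.

```bash
cat > h.py <<'E'
import numpy as np,cv2
from scipy.spatial.transform import Rotation as R
def rot(q): return R.from_quat([q[1],q[2],q[3],q[0]])
def cloud(c):
    d=c["depth"]; h,w=d.shape; f=h/2/np.tan(np.radians(c["fovy"])/2)
    u,v=np.meshgrid(np.arange(w),np.arange(h))
    p=np.stack([(u-c["cx"])/f*d,(v-c["cy"])/f*d,d],-1)
    return rot(c["attitude"]).apply(p.reshape(-1,3)).reshape(h,w,3)+c["eye"]
def project(c,P):
    f=192/np.tan(np.radians(float(c["fovy"]))/2)
    p=rot(c["attitude"]).inv().apply(np.atleast_2d(P)-c["eye"]); return p[:,:2]/p[:,2:]*f+[c["cx"],c["cy"]]
def rect(P):
    (c,s,a)=cv2.minAreaRect(P[:,:2].astype(np.float32)); return np.round(c,1),np.round(s,1),round(a,2)
def box(u0,v0,u1,v1):  # top-view window from 800x600 picture
    m=np.zeros((384,512),bool); m[int(v0*.64):int(v1*.64),int(u0*.64):int(u1*.64)]=1; return m
E
python3 - <<'E'
from h import *
t=dict(np.load("pics/top0.npz")); s=dict(np.load("pics/side0.npz"))
T=cloud(t);S=cloud(s);hsv=cv2.cvtColor(t["image"],cv2.COLOR_BGR2HSV)
table=T[box(100,380,160,450)]; print("table z",np.median(T[box(600,420,700,480)][:,2]),np.median(S[400:,:,2]) if 0 else "")
def comp(m):
    n,l,st,_=cv2.connectedComponentsWithStats(m.astype(np.uint8)); k=1+np.argmax(st[1:,4]); return l==k
for nm,b,lo,hi in [("plate",(360,190,580,395),6,25),("shelf",(160,180,365,375),50,70),("controller",(280,315,365,390),40,60),("dialtop",(280,315,365,390),82,105),("dialdisc",(280,315,365,390),58,72),
  ("pot",(395,245,440,290),45,80),("jar",(455,240,500,285),45,80),("glue",(165,305,210,350),100,140),("clamp",(470,280,550,365),62,120),("wheelrim",(470,280,550,365),38,50)]:
    m=box(*b)&(T[...,2]>lo)&(T[...,2]<hi); 
    if nm in("plate","shelf"): m=comp(m)
    P=T[m]; print(nm,len(P),rect(P),"mean",P.mean(0).round(1),"z med/max",np.median(P[:,2]).round(1),P[:,2].max().round(1))
    if nm!="plate" and nm!="shelf":
        c=P.mean(0); r=np.linalg.norm(S[...,:2]-c[:2],axis=-1)<45; q=S[r&(S[...,2]>lo)&(S[...,2]<hi)]
        if len(q): print("    side",len(q),rect(q),"mean",q.mean(0).round(1),"zmax",q[:,2].max().round(1), np.percentile(q[:,2],90).round(1))
a=cv2.resize(t["image"][195:260,170:240],None,fx=5,fy=5,interpolation=cv2.INTER_CUBIC)
b=cv2.resize(t["image"][175:240,290:360],None,fx=5,fy=5,interpolation=cv2.INTER_CUBIC)
cv2.imwrite("pics/crop.png",np.hstack([a,b]))
E
```

```text
table z -0.0996502976948932 
plate 6739 (array([ 559.5, -189.6]), array([379. , 223.7]), 45.1) mean [ 557.4 -185.9   12.3] z med/max 12.2 24.9
shelf 5709 (array([585.2, 237.6]), array([152.4, 400.4]), 45.41) mean [584.5 233.7  60.2] z med/max 60.2 69.7
controller 762 (array([427.2, 113.3]), array([92. , 99.8]), 37.8) mean [426.  112.4  51.4] z med/max 51.0 59.9
    side 247 (array([424.2, 110.9]), array([83.4, 85.9]), 60.81) mean [418.4 101.1  52.4] zmax 59.4 57.2
dialtop 66 (array([427.1, 113.3]), array([39.9, 13.9]), 40.85) mean [427.  112.7  92.7] z med/max 93.0 98.9
    side 52 (array([426.8, 109.4]), array([42.9, 14.2]), 45.35) mean [425.6 107.5  91.1] zmax 96.5 95.6
dialdisc 141 (array([429.6, 115.8]), array([53.3, 62.7]), 44.87) mean [427.3 113.4  62.8] z med/max 62.8 70.8
    side 84 (array([422.1, 102.6]), array([43.3, 60.6]), 74.65) mean [424.1 102.4  63.2] zmax 72.0 67.8
pot 168 (array([603.5, -79.5]), array([44.5, 43.4]), 89.27) mean [603.6 -79.5  58.9] z med/max 59.1 66.9
    side 145 (array([604. , -83.4]), array([48.2, 45.1]), 41.34) mean [601.  -86.9  57.7] zmax 63.6 
[... 185 characters left out ...]
 [ 614.7 -211.6   52.8] zmax 60.2 57.9
glue 135 (array([473.1, 372.8]), array([33.2, 36.6]), 1.83) mean [473.4 370.6 118.5] z med/max 119.6 126.5
    side 79 (array([473.2, 370.1]), array([37.2, 34. ]), 81.67) mean [472.5 363.8 114.7] zmax 124.3 120.9
clamp 255 (array([ 490.7, -253.4]), array([143.4,  37.7]), 46.52) mean [ 491.  -255.2   68.2] z med/max 67.9 76.8
    side 99 (array([ 492.2, -256.7]), array([88.2, 11.9]), 45.2) mean [ 491.3 -257.7   67.3] zmax 71.9 69.1
wheelrim 145 (array([ 479.8, -263.1]), array([112.2,  53.1]), 43.33) mean [ 495.3 -245.1   42.7] z med/max 42.5 50.0
    side 145 (array([ 499.2, -246.7]), array([52. , 53.8]), 52.11) mean [ 499.8 -249.9   42.3] zmax 48.7 45.4
```

View pics/crop.png

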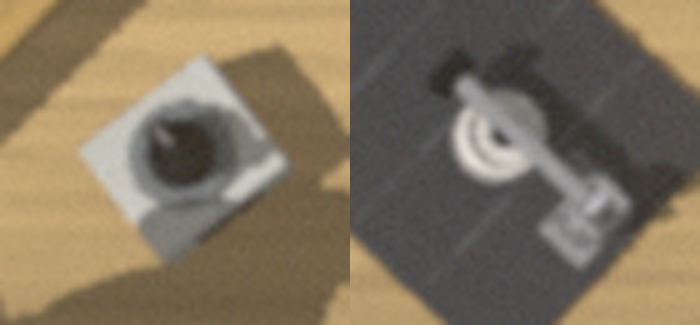

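The crops show the white mark pointing up-left at (160,130), away from the tick edge, so q ≈ 3.05. The roller is the dark blob at (450,75) and the wheel centre is at about (492,137). I'll refine the roller and wheel positions, then turn the dial.

```bash
cat >> h.py <<'E'
PY=np.radians(45.1-90); PO=np.array([550.7,-198.5])
SY=np.radians(45.4); SO=np.array([585.2,237.6])
def fr(o,a,x,y): return o+np.array([x*np.cos(a)-y*np.sin(a),x*np.sin(a)+y*np.cos(a)])
def inv(o,a,p): d=np.asarray(p)[...,:2]-o; return np.stack([d[...,0]*np.cos(a)+d[...,1]*np.sin(a),-d[...,0]*np.sin(a)+d[...,1]*np.cos(a)],-1)
def down(a): # tool down, closing axis at world angle a
    y=np.array([np.cos(a),np.sin(a),0]);z=np.array([0,0,-1.]);q=R.from_matrix(np.stack([np.cross(y,z),y,z],1)).as_quat(); return [q[3],q[0],q[1],q[2]]
def best(bot,p,a): # half-turn choice leaving j6 most central
    c=[(abs(j[5]),b) for b in(a,a+np.pi) for j in[bot.ik(p,down(b))] if j is not None]; return min(c)[1]
E
python3 - <<'E'
from h import *
from rig import bot
t=dict(np.load("pics/top0.npz")); s=dict(np.load("pics/side0.npz"))
T=cloud(t);S=cloud(s)
for C,c in((T,t),(S,s)):
    L=inv(PO,PY,C); hsv=cv2.cvtColor(c["image"],cv2.COLOR_BGR2HSV)
    near=(abs(L[...,0])<40)&(abs(L[...,1])<180)
    hi=near&(C[...,2]>58)
    roll=hi&(hsv[...,2]<90)&(L[...,1]>-60)&(L[...,1]<20); print("roller",L[roll].mean(0),L[roll].min(0),L[roll].max(0),C[roll][:,2].max(),roll.sum())
    bar=hi&(hsv[...,2]>90)&(L[...,1]>-110)&(L[...,1]<-45); print("bar",L[bar].mean(0), np.median(C[bar][:,2]))
    ch=hi&(L[...,1]<-115);print("cheek",L[ch].mean(0),L[ch].min(0),L[ch].max(0),C[ch][:,2].max())
    w=near&(C[...,2]>30)&(C[...,2]<52)&(L[...,1]>-115)&(L[...,1]<-40)&(hsv[...,2]>120);print("wheel",L[w].min(0),L[w].max(0),cv2.minEnclosingCircle(L[w].astype(np.float32)))
C=[427,113]
for a in(43,130,218): 
  for b in (0,180): print(a,b,(bot.ik([*C,90],down(np.radians(a+90+b)))))
E
```

```text
roller [ -2.87676433 -17.48727905] [-16.85895342 -26.92862736] [13.48063433 -9.60532133] 75.74303821292642 56
bar [ -2.38902837 -78.43876001] 66.85886830241293
cheek [  -2.58348029 -135.53465263] [ -21.19523978 -152.53182251] [  17.36670369 -115.94257135] 76.78495279755248
wheel [-30.79459214 -92.70256494] [ 22.67143203 -41.68225941] ((-3.8462398052215576, -66.7367935180664), 27.55121612548828)
roller [  0.11366362 -24.29995994] [-14.0857321  -31.48008644] [ 13.44004123 -15.69965517] 73.75919075092543 49
bar [ -0.23534779 -77.33869746] 67.28366133757737
cheek [  -0.28019441 -140.71129695] [ -19.538575   -157.75983582] [  18.13028177 -116.45224399] 75.39250829567925
wheel [-29.05592893 -97.82887242] [ 20.33552282 -45.30915075] ((-3.6253485679626465, -71.56901550292969), 27.478647232055664)
43 0 [ 1.75749544e-01  2.81148217e-01  1.96889505e+00 -4.44089210e-16
  8.91549388e-01 -2.14553836e+00]
43 180 [ 1.75749544e-01  2.81148217e-01  1.96889505e+00 -4.44089210e-16
  8.91549388e-01  9.96054293e-01]
130 0 None
130 180 [ 1.75749544e-01  2.81148217e-01  1.96889505e+00 -4.44089210e-16
  8.91549388e-01 -5.22382156e-01]
218 0 [ 1.75749544e-01  2.81148217e-01  1.96889505e+00 -4.44089210e-16
  8.91549388e-01  1.08332076e+00]
218 180 [ 1.75749544e-01  2.81148217e-01  1.96889505e+00 -4.44089210e-16
  8.91549388e-01 -2.05827190e+00]
```

Run:
```python
from h import *
from rig import bot
C=[427,112]; D=lambda d: down(np.radians(d+270))
bot.move_to([*C,170],D(43)); bot.move_gripper(50,20); print(bot.servo_line([*C,90],until_force=15,speed=80))
bot.move_gripper(0,20); s=bot.read_state(); print("w",s["grip_width"],s["ft_force"],s["moment"])
a=43; m0=s["moment"][2]
while a<232:
    a+=20 if a<195 else 3
    bot.servo_line([*C,90],D(a),speed=60); s=bot.read_state(); print(a,s["moment"].round(3),s["ft_force"].round(1))
    if abs(s["moment"][2]-m0)>0.5: break
bot.move_gripper(50); bot.servo_line([*C,190]); s=bot.read_state()
bot.move_to([300,300,300],D(218-90)); 
c=bot.read_camera("top");T=cloud(c); m=box(280,315,365,390)&(T[...,2]>82)&(T[...,2]<105); print(rect(T[m]),bot.read_state()["clock"])
cv2.imwrite("pics/dial.png",np.hstack([cv2.resize(c["image"][195:260,170:240],None,fx=5,fy=5),cv2.resize(c["image"][175:240,290:360],None,fx=5,fy=5)]))
```

```text
False
w 13.671388234596082 [ 3.51485325 -3.52383476  1.36514847] [-0.66453962 -0.49337243 -0.01606708]
63 [-0.886 -0.651  0.044] [ 4.1 -5.8 -0.5]
83 [-1.033 -0.701  0.015] [ 4.4 -5.5 -0.4]
103 [-1.164 -0.853  0.051] [ 6.8 -6.5 -0.9]
123 [-1.137 -1.064 -0.006] [ 6.2 -6.7 -0.9]
143 [-1.105 -1.223  0.003] [ 7.9 -5.4 -2.6]
163 [-0.938 -1.37  -0.012] [ 8.5 -5.3 -3.3]
183 [-0.795 -1.519  0.03 ] [ 8.1 -3.3 -3.6]
203 [-0.504 -1.45   0.032] [ 8.4 -2.8 -3.3]
206 [-0.466 -1.505  0.023] [ 8.  -3.  -4.4]
209 [-0.54  -1.453  0.052] [ 7.6 -2.3 -3.9]
212 [-0.404 -1.475  0.056] [ 7.9 -2.1 -3.5]
215 [-0.389 -1.394  0.008] [ 8.8 -1.3 -3.3]
218 [-0.286 -1.438 -0.47 ] [ 8.4 -2.6 -3.3]
221 [-0.405 -0.971 -1.094] [ 5.4 -2.1 -0. ]
(array([427.9, 113.7]), array([41.7, 13.5]), 37.25) 12.4417
```

View pics/dial.png

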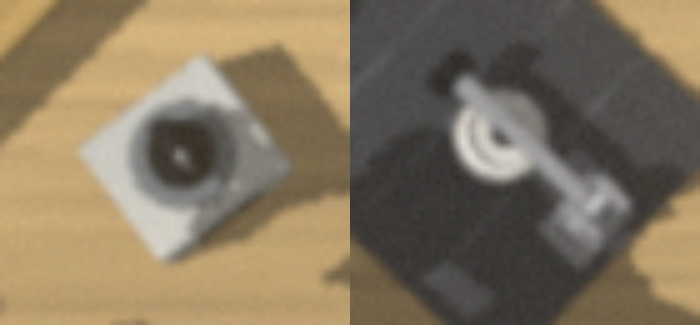

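Dial is at the stop: bar angle is 37.3° against a box yaw of 37.8°, and the moment rose at 217°. The clamp is untouched. Next I'll swing the clamp.

```bash
cat >> h.py <<'E'
HY=-141.; HX=-1.
def arc(th): 
    p=fr(PO,PY,HX,HY+120*np.cos(th)); return [*p,63+120*np.sin(th)]
E
python3 - <<'E'
from h import *
from rig import bot
p=arc(0); a=best(bot,p,PY); q=down(a); print(a)
bot.move_to([*p[:2],190],q); bot.move_gripper(60,30); print(bot.servo_line(p,until_force=12,speed=80))
bot.move_gripper(0,30); s=bot.read_state(); print("w",s["grip_width"],s["ft_force"].round(1),s["ee_pos"].round(1))
for th in np.arange(.15,1.96,.15):
    bot.servo_line(arc(th),speed=100); s=bot.read_state(); print(round(th,2),s["ft_force"].round(1),round(s["grip_width"],1))
    if np.abs(s["ft_force"]).max()>60: break
bot.move_gripper(70); bot.dwell(.5)
p=bot.read_state()["ee_pos"]; bot.servo_line([p[0],p[1],p[2]+60])
bot.move_to([300,300,300],down(np.radians(270+128)))
for n in("top","side"):
    c=bot.read_camera(n); np.savez(f"pics/{n}1.npz",**c); C=cloud(c);L=inv(PO,PY,C); m=(abs(L[...,0])<35)&(abs(L[...,1]+160)<90)&(C[...,2]>120)
    print(n,L[m].mean(0),rect(L[m]),C[m][:,2].max())
    w=(abs(L[...,0])<40)&(C[...,2]>30)&(C[...,2]<55)&(L[...,1]>-115)&(L[...,1]<-30)&(c["image"].min(-1)>70);print("wheel",cv2.minEnclosingCircle(C[w][:,:2].astype(np.float32)),C[w].mean(0))
E
```

```text
-0.783652834145454
False
w 29.330384718739534 [ 4.9 -4.8 -0.9] [ 535.9 -213.3   63.6]
0.15 [ 5.  -5.9 -2.1] 28.9
0.3 [ 5.  -6.3 -2. ] 29.4
0.45 [ 5.5 -6.  -1.3] 29.3
0.6 [ 5.7 -6.7 -1.6] 29.4
0.75 [ 5.2 -5.6 -1.6] 29.4
0.9 [ 5.9 -4.9 -1.4] 29.2
1.05 [ 6.  -4.5 -1.5] 29.4
1.2 [ 6.3 -3.9 -0.4] 29.5
1.35 [ 5.7 -3.7  0.3] 29.5
1.5 [ 4.9 -3.1  0.8] 29.2
1.65 [ 5.2 -3.7  2.4] 29.4
1.8 [ 3.8 -3.1  4. ] 29.6
1.95 [ 4.8 -4.4  4.9] 29.7
top [  -3.19063085 -175.59474507] (array([  -4.2, -172.3]), array([30.4, 48.4]), 7.04) 184.23493508011757
wheel ((501.32940673828125, -243.59788513183594), 28.01872444152832) [ 501.07044948 -243.28481418   41.36685259]
side [-1.42590112e-01 -1.90081808e+02] (array([  -2.6, -180.1]), array([29. , 43.6]), 8.33) 182.7299336062714
wheel ((499.5022277832031, -248.4062042236328), 28.234909057617188) [ 501.19226141 -255.46154273   41.08139026]
```

```bash
cat >> h.py <<'E'
SO=np.array([584.5,235.4])
def locate(bot,near,lo,hi,rad=45):
    out=[]
    for n in("top","side"):
        c=bot.read_camera(n);C=cloud(c);m=(np.linalg.norm(C[...,:2]-near,axis=-1)<rad)&(C[...,2]>lo)&(C[...,2]<hi)
        out.append(np.array(cv2.minEnclosingCircle(C[m][:,:2].astype(np.float32))[0]) if m.sum()>20 else np.full(2,np.nan)); print(n,out[-1].round(1),m.sum(),np.percentile(C[m][:,2],90).round(1) if m.sum() else "")
    return np.mean(out,0)
def pickplace(bot,p,ang,g,sy):
    q=down(best(bot,[*p,12+g],ang)); bot.move_gripper(85,30)
    bot.move_to([*p,200],q); print("pick hit",bot.servo_line([*p,12+g],speed=100,until_force=15))
    bot.move_gripper(0,30); s=bot.read_state(); print("w",s["grip_width"],s["ft_force"].round(1),s["ee_pos"].round(1)); z0=s["ee_pos"][2]
    bot.servo_line([*p,220]); print("held w",bot.read_state()["grip_width"])
    t=fr(SO,SY,0,sy); q=down(best(bot,[*t,200],SY)); bot.move_to([*t,220],q)
    bot.servo_line([*t,z0+58],speed=120); print("touch",bot.servo_line([*t,z0+46],speed=20,until_force=5),bot.read_state()["ee_pos"].round(1),"expect z",z0+48)
    bot.move_gripper(85); bot.servo_line([*t,220],speed=120)
    bot.move_to([300,300,300],down(np.radians(270+128)))
E
python3 - <<'E'
from h import *
from rig import bot
pickplace(bot,[500.5,-246],PY,22,-60)
print(locate(bot,fr(SO,SY,0,-60),75,110), fr(SO,SY,0,-60))
print("pot",locate(bot,[602,-82],45,80),"jar",locate(bot,[618,-206],45,80),bot.read_state()["clock"])
c=bot.read_camera("side");cv2.imwrite("pics/s2.png",cv2.resize(c["image"],(800,600)))
E
```

```text
pick hit False
w 55.01911465913324 [-1.5  1.1  4.9] [ 500.6 -246.1   34.5]
held w 55.358524612941686
touch True [627.2 193.3  82.5] expect z 82.45409969250551
top [625.5 196.7] 262 93.6
side [622.9 192.1] 153 92.9
[624.17010498 194.38773346] [627.22156276 193.27081682]
top [584.6 -93.9] 166 62.7
side [584.4 -96.9] 131 61.4
top [ 618.5 -203.2] 120 58.7
side [ 615.3 -209.7] 110 57.6
pot [584.51013184 -95.44314194] jar [ 616.93548584 -206.46473694] 37.875
```

View pics/s2.png

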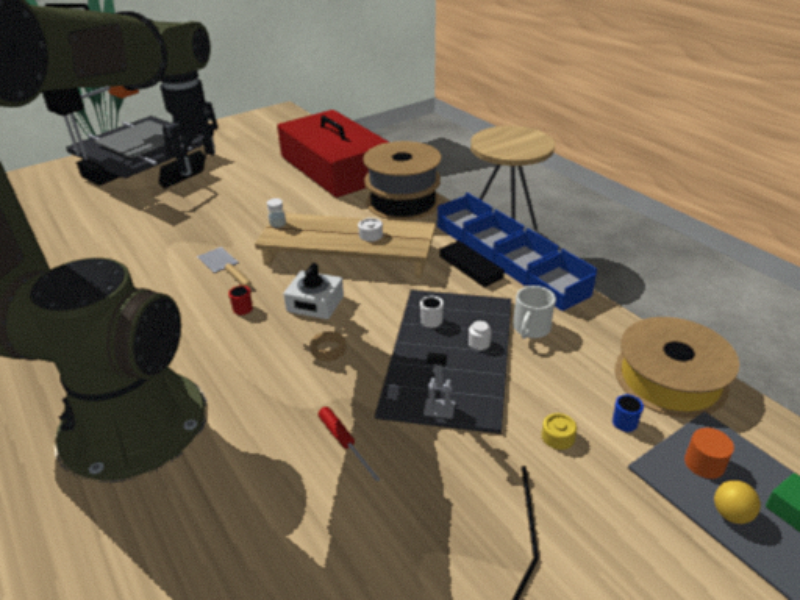

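The wheel stands on the shelf line (370,230). The pot has been knocked to (584,-95), where it is still upright at (431,311). The clamp is open. Next are the pot and the jar, each located again just before picking.

Run:
```python
from h import *
from rig import bot
pickplace(bot,[584.5,-95.4],SY,28,0)
j=locate(bot,[617,-206],45,80); pickplace(bot,j,SY,24,53)
for n,sy,lo in(("wheel",-60,75),("pot",0,85),("jar",53,80)): print(n,inv(SO,SY,locate(bot,fr(SO,SY,0,sy),lo,115,32)).round(1))
print(bot.read_state()["clock"])
c=bot.read_camera("top");cv2.imwrite("pics/t3.png",cv2.resize(c["image"][100:330,80:390],None,fx=2.5,fy=2.5))
```

```text
pick hit False
w 45.6882127543878 [-0.3  0.7  3.4] [584.7 -95.4  40.3]
held w 45.35619164658615
touch True [584.5 235.4  88.3] expect z 88.29418399544569
top [ 619.  -203.7] 120 58.6
side [ 616.1 -209.8] 108 57.6
pick hit False
w 41.26793678493277 [-1.   0.8  3.1] [ 617.7 -206.8   36.3]
held w 41.289843798820954
touch True [546.7 272.6  84.3] expect z 84.3101860930534
top [626.4 195.4] 266 93.7
side [624.2 191.1] 151 92.6
wheel [ -1.4 -58.7]
top [586.5 231.7] 199 111.0
side [583.4 233.1] 128 108.9
pot [-1.8 -2.4]
top [550.4 269.5] 159 105.6
side [548.7 265.7] 108 104.9
jar [-1.7 47.5]
62.025
```

View pics/t3.png

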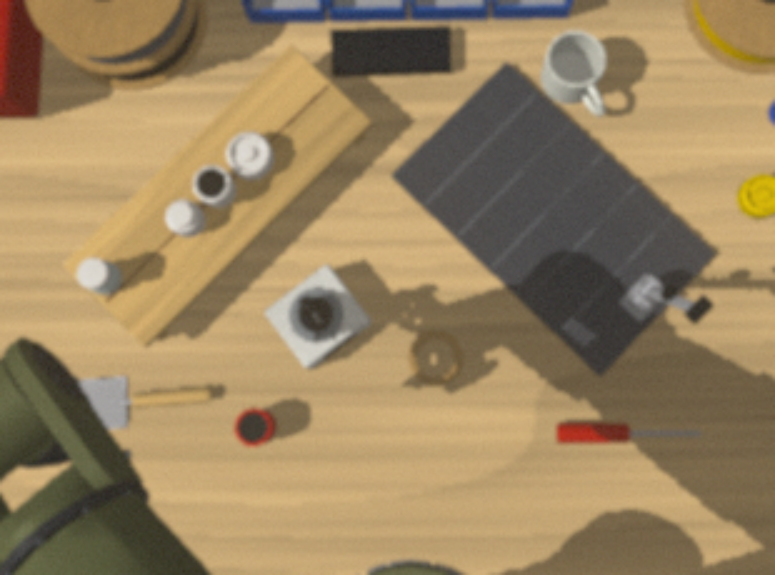

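The top view shows the row of wheel (250,153), pot (212,185) and jar (184,217) on the line, with the glue clear at (97,274). The clamp is open with its roller at (697,308). Next I'll close it.

Run:
```python
from h import *
from rig import bot
p=arc(1.98); q=down(best(bot,arc(0),PY)); bot.move_gripper(60,30)
bot.move_to([*p[:2],240],q); print(bot.servo_line(p,until_force=12,speed=80))
bot.move_gripper(0,30); print(bot.read_state()["grip_width"])
for th in [*np.arange(1.85,.1,-.15),.04,0]:
    bot.servo_line(arc(th),speed=100); s=bot.read_state(); print(round(th,2),s["ft_force"].round(1),round(s["grip_width"],1))
bot.move_gripper(60); bot.servo_line([*arc(0)[:2],200],speed=120)
bot.move_to([300,300,300],down(np.radians(270+128)))
for n in("top","side"):
    c=bot.read_camera(n);C=cloud(c);L=inv(PO,PY,C);m=(abs(L[...,0])<6)&(L[...,1]>-110)&(L[...,1]<-40)&(C[...,2]>40);print(n,m.sum(),np.polyfit(L[m][:,1],C[m][:,2],1))
    cv2.imwrite(f"pics/{n}4.png",cv2.resize(c["image"],(800,600)))
for n,sy,lo in(("wheel",-60,75),("pot",0,85),("jar",53,80)): print(n,inv(SO,SY,locate(bot,fr(SO,SY,0,sy),lo,115,32)).round(1))
c=bot.read_camera("top");T=cloud(c);print(rect(T[box(280,315,365,390)&(T[...,2]>82)&(T[...,2]<105)]),bot.read_state()["clock"])
```

```text
False
29.072283809081092
1.85 [ 2.  -5.1  3.2] 29.4
1.7 [ 3.1 -4.5  4.5] 29.6
1.55 [ 2.4 -6.2  4.6] 29.3
1.4 [ 4.  -4.9  4.8] 29.5
1.25 [ 4.3 -3.6  5.7] 29.5
1.1 [ 6.  -2.7  5.8] 29.6
0.95 [ 5.9 -3.   5.2] 29.1
0.8 [ 8.7 -2.1  5.4] 29.4
0.65 [ 9.  -2.4  3.7] 29.5
0.5 [ 9.  -0.9  4. ] 29.5
0.35 [10.3 -0.6  3. ] 29.4
0.2 [10.5 -0.9  2.6] 29.6
0.04 [11.2 -0.7  1.9] 29.4
0 [12.1  0.4  1.8] 29.3
top 76 [1.58094588e-02 6.79852788e+01]
side 74 [2.81008061e-03 6.70306566e+01]
top [625.1 196.5] 262 93.4
side [625.6 191.1] 150 93.0
wheel [ -0.9 -58.3]
top [588.5 233.4] 197 110.3
side [581.  237.3] 131 109.1
pot [ 0.1 -0.2]
top [550.5 269.9] 160 105.6
side [548.2 264.5] 103 104.8
jar [-2.  47.4]
(array([427.9, 113.6]), array([41.5, 13.9]), 36.49) 74.875
```

View pics/side4.png

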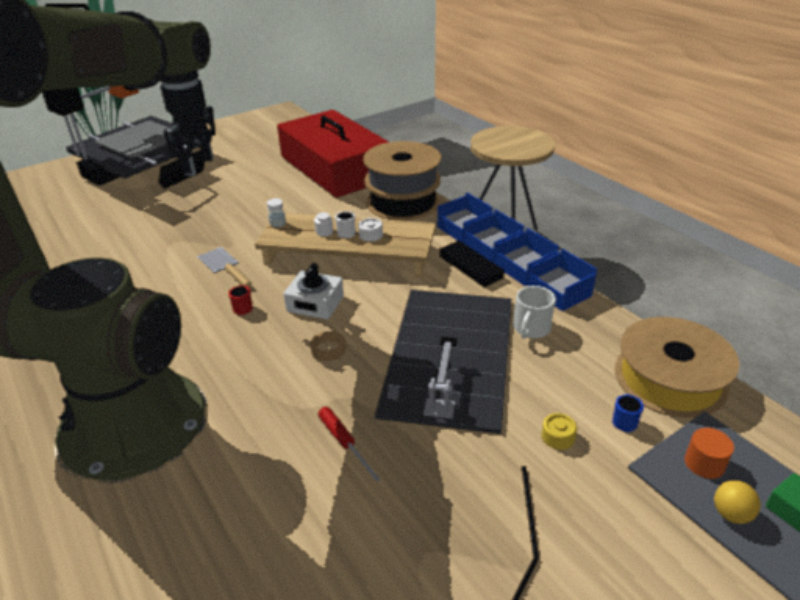

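The side view shows jar (323,224), pot (345,224) and wheel (371,229) standing in the row. The clamp arm is down and level (445,345 to 440,400), the dial is off, and the bystanders are in place.

```bash
python3 -c "
from rig import bot
print(bot.finish_job())"
```

```text
the job is handed in; nothing more can be done
None
```

The job is handed in, with no verdict returned: my last camera check showed the dial at off, the wheel, pot and jar (the only prints present) in a row on the shelf line, the clamp down and the other things in place.

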